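# Lock the titration cup into the titrator head

### The job

Fit the empty steel titration cup to the titrator: bring it by its handle in under the head and straight up around the glass electrode, hunt by feel along the white (open) band for the place where its three lug pins rise through the gaps of the hidden bayonet collar, then twist the handle counter-clockwise into the red (locked) band until the pins have dropped home against their stop, and let go. Press and twist with a light hand, never force it, don't knock the electrode, and leave the rest of the bench as it is.

Things in the scene. Friction and masses are not known exactly. Their poses are not given: they have to be found in the camera images.
- cup_grip (a point): Centre of the black straight handle of the steel titration cup, the place to grip (firmly): 72 mm long (along x), 18 mm wide (y), 24 mm high (z), 100 mm from the cup's axis, 43 mm above its underside. A steel bar 10 mm wide and 14 mm high joins it to the cup. Axes: z up; the handle points from the cup to -x, so the cup's axis lies 100 mm along +x of this point.
- cup_axis (a point): Point on the cup's axis at the height of its three brass lug pins, 66 mm above the underside, 12 mm below the rim. The pins are round, 6 mm thick, and reach out to 38 mm from the axis at 35, 160 and 285 degrees counter-clockwise (from above) from the cup's +x: unequal spacing, so they pass the gaps in one position only. Axes: z up, the handle points to -x.
- cup: The empty steel titration cup, loose, standing on the bench: 60 mm outside and 55 mm inside diameter, 78 mm high, 0.12 to 0.2 kg with its handle. Pressing it up by more than about 3 N tips it in the fingers, as the handle is 100 mm off its axis. Origin at the centre of its underside, axes as cup_axis.
- titrator: The whole titrator, fixed: white base plate 15 mm thick, column 20 mm across (at x 40, y -105 mm), head on an arm, dosing unit (150 mm cube, y -300 to -150 mm) with burette and bottle. Origin on the bench straight below the head's axis; the plate reaches from x -90 to 110 and y -315 to 45 mm. Axes: z up, -x points to the middle of the red band.
- head_axis (a point): Point on the axis of the round grey head, level with its underside, 160 mm above the bench. Head 89 mm across, 47 mm high. In its foot, out of sight, sits the bayonet collar: a flange 4 mm thick with a 65 mm opening and three gaps 9.5 mm wide for the pins. Off the gaps the pins strike the flange with cup_axis 3 mm below this point; through them it goes 8 mm above. Axes as the titrator's.
- open_mark (a point): Middle of the white band on the head's rim, 45 mm from its axis, 50 degrees clockwise (from above) of the red one. With the handle below it the cup is turned -50 degrees about z against the head. The collar is clamped anew after each cleaning, so the handle position where the pins pass the gaps may lie up to 14 degrees either side (as far as the band reaches). Axes as the titrator's.
- locked_mark (a point): Middle of the red band on the head's rim, 14 degrees to either side. The twist from gaps to stop is 50 degrees counter-clockwise from above: over 8 to 26 degrees ramps lift the cup, with cup_axis to 11 mm above head_axis; at 44 to 48 the pins drop into pockets (9 mm above), the stop is at 51. Collar and pins take up to 60 N, about 10 N at the handle against the stop. Axes as the titrator's.
- seal: The black rubber face seal inside the head, a sprung disc 65 mm across that the cup's rim pushes up: first touched with cup_axis 8 mm above head_axis, 2 N at first, 2 N more per mm, hard stop after 4.5 mm. It holds the pins down in the pockets. Origin on the head's axis at its lower face.
- electrode_tip (a point): Lower end of the fragile glass electrode (13 mm across) that hangs from the head into the cup: 17 mm off the axis, 32 mm below the head's underside. The stirrer shaft with its 20 mm propeller and the thin white dosing tip beside it reach no lower; all of them stay within 24 mm of the axis. Axes as the titrator's.
- electrode: The glass electrode whose lower end is electrode_tip; its own reading is the titrator's origin, on the bench below the head's axis.
- tube_rack: Wooden test tube rack with glass tubes, 50 x 190 x 150 mm, loose, to be left alone. Origin at the centre of its underside.
- wash_bottle: White wash bottle with blue band, 70 mm across, 212 mm high, loose, to be left alone. Origin at the centre of its underside.
- dropper_bottle: Amber dropper bottle, 38 mm across, 96 mm high, loose, to be left alone. Origin at the centre of its underside.
- beaker: Plain glass beaker without lugs or handle, 68 mm across, 88 mm high, loose, to be left alone. Origin at the centre of its underside.
- stopwatch: Black stopwatch lying flat, 58 mm across, 18 mm high, loose, to be left alone. Origin at the centre of its underside.
- spot_plate: White ceramic spot plate with 12 wells, 90 x 115 x 12 mm, loose, to be left alone. Origin at the centre of its underside.
- marker: White and blue marker pen lying flat, 125 x 17 x 16 mm, loose, to be left alone. Origin below its middle.
Mind the look-alikes: they are no part of the job. Leave any purple look-alike of the cup alone.

How it is judged:
By the outcome, as a careful person would: the job done as asked, in the order asked, and still so for the second after the job is handed in, with the robot touching nothing.
It also fails if it takes over 67 s, if anything falls off the work surface, if the arm or the gripper's body presses on something with over 40 N, if the wrist force passes 120 N, or if a joint passes its speed limit or range.

### The arm

A 6-joint arm with a two-finger parallel gripper is mounted at the origin on the work surface. World frame = base frame: x ahead of the robot, y to its left, z up, the work surface at z = 0. Lengths are in mm, angles in rad, forces in N, time in s.
With the tool pointing down it reaches from about 375 to 750 mm from the base axis. Payload 9 kg.
Tool frame: the origin (TCP) lies midway between the tips of the shut fingers; the grasp point (between the pads) lies 19 mm behind it; z points along the fingers, y is the direction in which the jaws open and shut (so a half turn about z gives the same grasp; the last joint's range is limited). The gripper opens to 85 mm and grips with 20 to 120 N. Pads are 22 mm wide; open, the fingers measure 114 mm over their backs; the gripper's body (76 mm by 85 mm) begins 54 mm behind the grasp point. The pads swing forward as they close: fully open they stand 13 mm farther back than shut.
Start: joints at [-1.359, 0.104, 0.097, 1.564, 0, 1.353], TCP at [250.027, -545.457, 231.331] pointing down, gripper open.
Joint ranges: [-2.99, 2.99], [-0.84, 1.86], [-1.1, 1.16], [-1.84, 2.11], [-1.51, 1.56], [-3.14, 3.14]. Speed limits (rad/s): [2.22, 2.22, 2.57, 3.14, 3.14, 3.14].

### API

Orientations are given as [roll, pitch, yaw] about the fixed x, y, z axes, in that order (R = Rz(yaw) Ry(pitch) Rx(roll)).
In Python, from workcell import bot, state, imaging, order gives the robot as it stands. The module is installed in compiled form; this text tells all that it offers. Calls block until the motion is done:
- bot.reach(position, orientation): joint-space move of the TCP to a pose.
- bot.line_to(position, attitude=None, speed=150, max_force=None): straight line of the TCP; attitude=None keeps the orientation; speed is the mean speed in mm/s. With max_force (N) it stops when the force on the tool has changed by that much, and returns True; else False.
- bot.set_joints(angles): joint-space move.
- bot.move_gripper(opening, grip_force=None): finger opening in mm; grip_force is the grip in N (None keeps the last); returns when the fingers have stopped.
- bot.pause(seconds).
- bot.solve_ik(position, orientation): joint angles nearest the present ones, or None.
- state(): the state.
- imaging.snapshot(name): name is "scene" or "top"; returns the picture (420x560x3 uint8, blue, green, red); there is no depth.
- imaging.calibration(name): a dict with "camera_matrix" (3x3 intrinsics, pixels), "R" (3x3) and "t" (3): a world point X has camera coordinates R X + t. Camera axes: x right, y down, z forward; pixel columns grow to the right and rows downward; lengths in mm; the calibration is good to about 2 mm. A picture is of the moment at which its call begins. calibration takes no time and is no camera call.
A pose or a line that the arm cannot do raises bot.PlanningError and nothing moves.
- order.sign_off(): hands the job in, once; it reports no verdict.
The state is a dict: "t": time; "qpos": joint angles; "dq": joint speeds; "joint_efforts": joint torques, N m; "ee_pos": TCP position; "ee_rot": TCP orientation; "contact_force": force on the tool from outside, world axes, zero at the start; "wrist_torque": the same for the moment, N m; "grip_width": finger opening in mm.
Only numpy, scipy, OpenCV 4.12 (cv2) and the standard library are available. Lean on these libraries where they do the work, as an engineer would, in place of code of your own. Each camera call takes 0.05 s, during which the arm holds its last target.

## Working session

There is one attempt and no reset: what is moved stays moved. The work goes in short steps, each a Python script; the robot and the scene stay as the last script left them, time stands still between calls to the robot, and variables do not carry over. Pictures are saved under pics/ and viewed, and the job is handed in when it is done.

```bash
mkdir -p pics; python3 - <<'E'
from workcell import bot,state,imaging,order
import cv2
for n in("scene","top"):
    cv2.imwrite(f"pics/{n}0.png",imaging.snapshot(n)); c=imaging.calibration(n)
    print(n,c)
print(state())
E
```

```text
scene {'camera_matrix': array([[397.17176705,   0.        , 277.11524843],
       [  0.        , 397.17176705, 212.55253658],
       [  0.        ,   0.        ,   1.        ]]), 'R': array([[-0.87557187,  0.48283336,  0.01567962],
       [ 0.32205406,  0.60759117, -0.72602628],
       [-0.36007651, -0.6306385 , -0.68748818]]), 't': array([ 422.55635098,  -89.64771502, 1440.50303689])}
top {'camera_matrix': array([[429.93144841,   0.        , 275.49905617],
       [  0.        , 429.93144841, 215.0989319 ],
       [  0.        ,   0.        ,   1.        ]]), 'R': array([[ 0.0174334 , -0.9998127 , -0.00840442],
       [-0.99557769, -0.01658228, -0.09246667],
       [ 0.09230998,  0.00997926, -0.99568031]]), 't': array([  27.84125594,  527.87083635, 1415.02095783])}
{'t': 0.1, 'qpos': array([-1.35870897e+00,  1.04648978e-01,  9.65473909e-02,  1.56391409e+00,
       -8.69048038e-06,  1.35311190e+00]), 'dq': array([ 0.0001214 , -0.00119903,  0.00259526,  0.00130124, -0.00124268,
        0.00133125]), 'joint_efforts': array([ 5.71572586e-03, -5.58201885e+01,  5.04722714e+01,  1.30016799e-02,
       -2.75291413e-04,  3.98809732e-06]), 'ee_pos': array([ 249.94685729, -545.1239142 ,  230.59478773]), 'ee_rot': array([-3.14040020e+00, -2.54856445e-04,  4.29771631e-01]), 'contact_force': array([-1.0945308 , -0.21790159, -0.50616914]), 'wrist_torque': array([ 0.00356396, -0.08469877,  0.01324809]), 'grip_width': 85.4138694220549}
```

View pics/scene0.png

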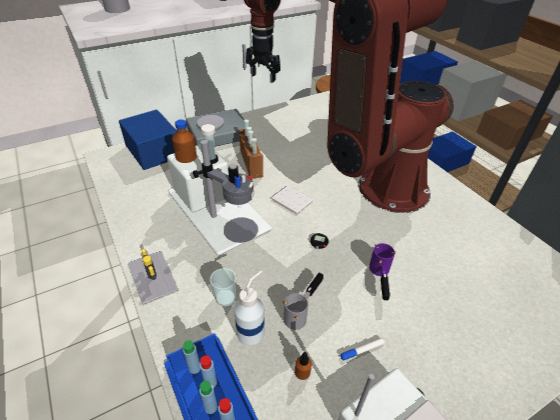

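View pics/top0.png

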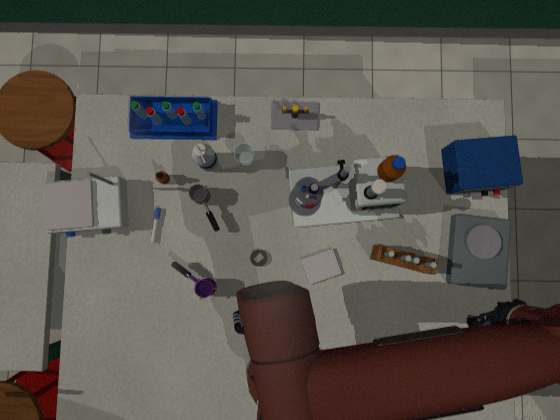

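Scene picture: the steel cup is at about (296,312) with its handle end at (322,278), and the titrator head is at (238,187). In the top picture the cup is at (199,193), its handle at (212,220) and the head at (306,198). I'll enlarge these areas.

```bash
python3 - <<'E'
import cv2,numpy as np
t=cv2.imread("pics/top0.png");s=cv2.imread("pics/scene0.png")
def crop(im,x,y,w,h,k,n):
    c=cv2.resize(im[y:y+h,x:x+w],None,fx=k,fy=k,interpolation=cv2.INTER_CUBIC); c=cv2.convertScaleAbs(c,alpha=1.6)
    for i in range(0,w,10):
        cv2.putText(c,str(x+i),(i*k,8),0,.3,(0,255,255),1); cv2.line(c,(i*k,0),(i*k,h*k),(0,255,255) ,1) if i%20==0 else 0
    for i in range(0,h,10):
        cv2.putText(c,str(y+i),(0,i*k+4),0,.3,(0,255,255),1); cv2.line(c,(0,i*k),(w*k,i*k),(0,255,255) ,1) if i%20==0 else 0
    cv2.imwrite("pics/"+n,c)
crop(t,180,175,60,60,10,"c1.png")
crop(t,280,160,80,60,10,"c2.png")
crop(s,270,260,70,75,8,"c3.png")
crop(s,180,120,90,75,8,"c4.png")
E
```

```text
(no output)
```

View pics/c1.png

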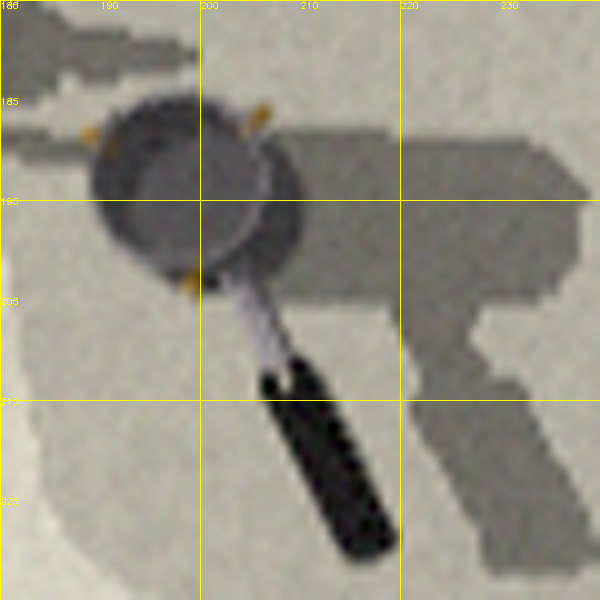

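View pics/c2.png

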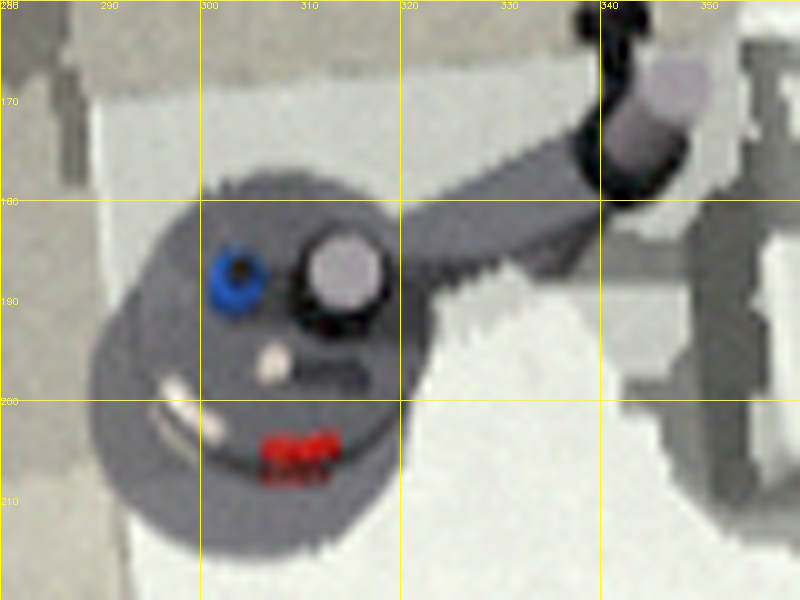

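View pics/c3.png

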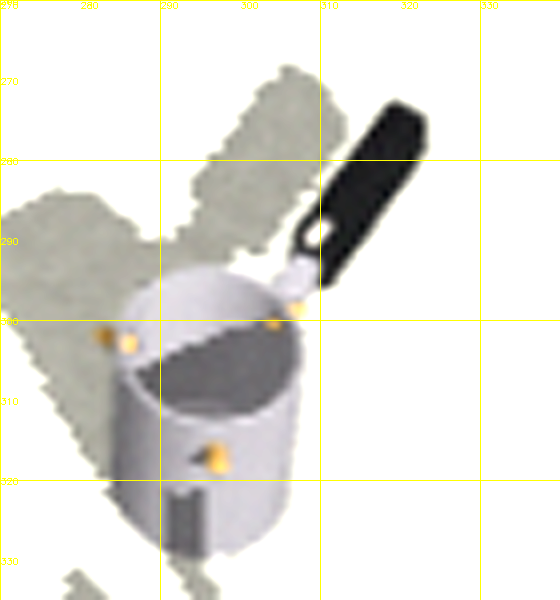

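View pics/c4.png

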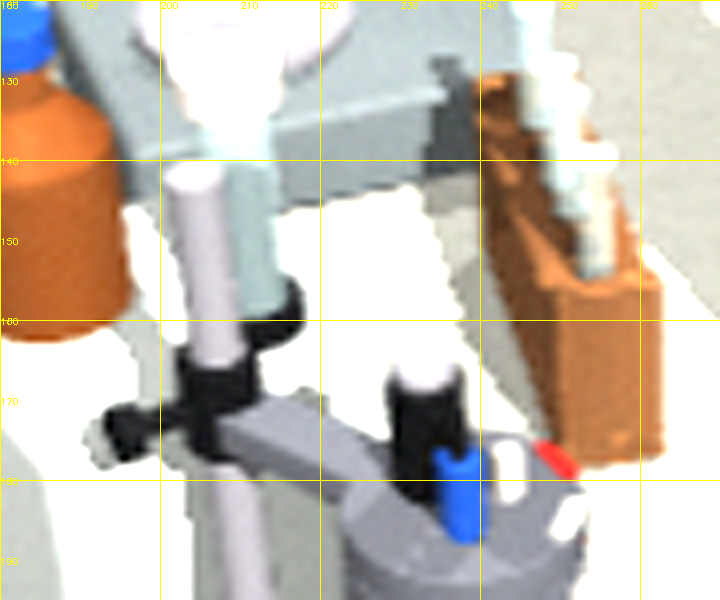

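```bash
cat > util.py <<'E'
import cv2,numpy as np
from workcell import bot,state,imaging,order
C={n:imaging.calibration(n) for n in("scene","top")}
def proj(n,X):
    c=C[n];P=(np.asarray(X,float).reshape(-1,3)@c["R"].T+c["t"])@c["camera_matrix"].T
    return P[:,:2]/P[:,2:]
def loc(p,L):
    a=p[2];R=np.array([[np.cos(a),-np.sin(a),0],[np.sin(a),np.cos(a),0],[0,0,1]])
    z=p[3] if len(p)>3 else 0
    return np.asarray(L,float).reshape(-1,3)@R.T+[p[0],p[1],z]
def circ(r,z,x=0,y=0,n=60):
    t=np.linspace(0,2*np.pi,n);return np.c_[x+r*np.cos(t),y+r*np.sin(t),0*t+z]
def pol(r,d,z): return [r*np.cos(np.radians(d)),r*np.sin(np.radians(d)),z]
def view(im,x,y,w,h,k,fn,lines=[],cols=None,grid=True,alpha=1.5):
    c=cv2.resize(im[y:y+h,x:x+w],None,fx=k,fy=k,interpolation=cv2.INTER_CUBIC); c=cv2.convertScaleAbs(c,alpha=alpha)
    if grid:
      for i in range(0,w,10): cv2.putText(c,str(x+i),(i*k,8),0,.3,(0,0,255),1);cv2.line(c,(i*k,0),(i*k,6),(0,0,255),1)
      for i in range(0,h,10): cv2.putText(c,str(y+i),(0,i*k+4),0,.3,(0,0,255),1)
    for L in lines:
        q=np.round(((L-[x,y])+.5)*k-.5).astype(int); cv2.polylines(c,[q.reshape(-1,1,2)],False,(0,255,0),1)
    cv2.imwrite("pics/"+fn,c)
def cup_lines(n,p):
    G=[circ(30,78),circ(30,0),circ(27.5,78)]
    for d in(35,160,285): G.append([pol(30,d,66),pol(38,d,66)])
    G.append([[-64,-9,55],[-64,9,55],[-136,9,55],[-136,-9,55],[-64,-9,55]])
    G.append([[-64,-9,31],[-64,9,31],[-136,9,31],[-136,-9,31],[-64,-9,31]])
    return [proj(n,loc(p,g)) for g in G]
def tit_lines(n,p):
    G=[circ(44.5,207),circ(44.5,160),[[-90,-315,15],[110,-315,15],[110,45,15],[-90,45,15],[-90,-315,15]],circ(10,15,40,-105)]
    for m in(180,130): G+= [[pol(45,m+d,z) for d in range(-14,15,2)] for z in(160,207)]
    return [proj(n,loc(p,g)) for g in G]
E
python3 - <<'E'
from util import *
from scipy.optimize import least_squares
obs=[("top",pol(38,35,66),(189,188.5)),("top",pol(38,285,66),(206.2,186.5)),("top",pol(38,160,66),(199,203.7)),
("top",[0,0,78],(198.8,194.2)),("top",[-64,0,55],(208.3,212)),("top",[-136,0,55],(217.5,230)),
("scene",[0,0,78],(296.2,302.6)),("scene",[-136,0,43],(321.4,274.1+.5))]
# crop coords u -> pixel u/k - .5 roughly
f=lambda p:np.concatenate([(proj(n,loc(p,L))[0]-(np.array(q)-.5)) for n,L,q in obs])
r=least_squares(f,[450,150,.4]);print(r.x,np.round(f(r.x).reshape(-1,2),1))
for n,b in(("top",(180,175,60,60,10)),("scene",(270,260,70,75,8))):
    view(cv2.imread(f"pics/{n}0.png"),*b,f"o_{n}.png",cup_lines(n,r.x))
np.save("cup.npy",r.x)
t=cv2.imread("pics/top0.png");s=cv2.imread("pics/scene0.png")
obs=[("top",[0,0,207],(308.2,192.2)),("top",[-90,45,15],(293,226)),("top",pol(45,180,207),(310,205)),("top",[110,45,15],(289.2,170))]
r=least_squares(f,[450,-100,.1]);print(r.x,np.round(f(r.x).reshape(-1,2),1))
np.save("tit.npy",r.x)
view(t,280,150,130,80,6,"o_t1.png",tit_lines("top",r.x))
view(s,160,120,120,140,5,"o_t2.png",tit_lines("scene",r.x),alpha=1)
E
```

```text
[5.91429445e+02 2.91563694e+02 4.91059719e-01] [[-0.7 -0.2]
 [ 0.9 -0.6]
 [ 0.7  1.4]
 [-1.1 -1.1]
 [-0.7 -0.7]
 [-0.1  0.8]
 [ 0.2 -0.8]
 [-0.3 -0.3]]
[ 5.84093123e+02 -5.89750026e+01  8.82037130e-02] [[ 0.2 -1.1]
 [ 0.4  1.1]
 [-0.4  1.3]
 [-0.2 -1.4]]
```

View pics/o_top.png

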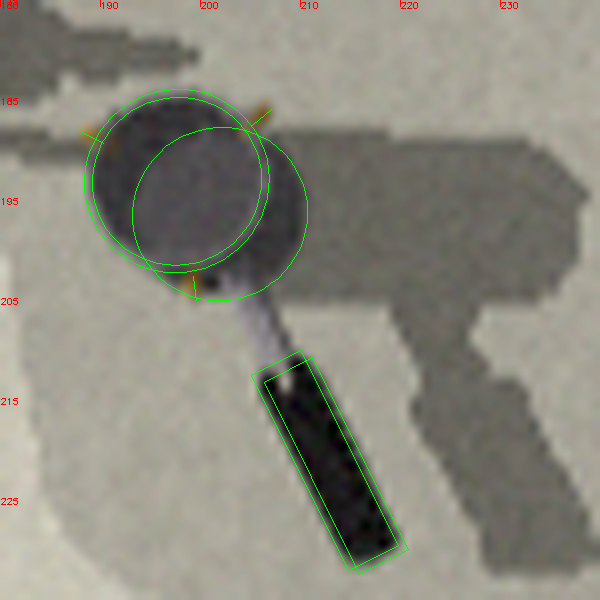

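View pics/o_scene.png

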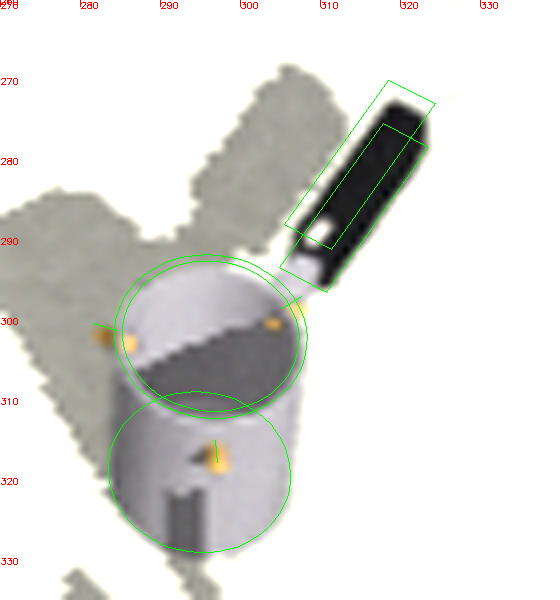

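View pics/o_t1.png

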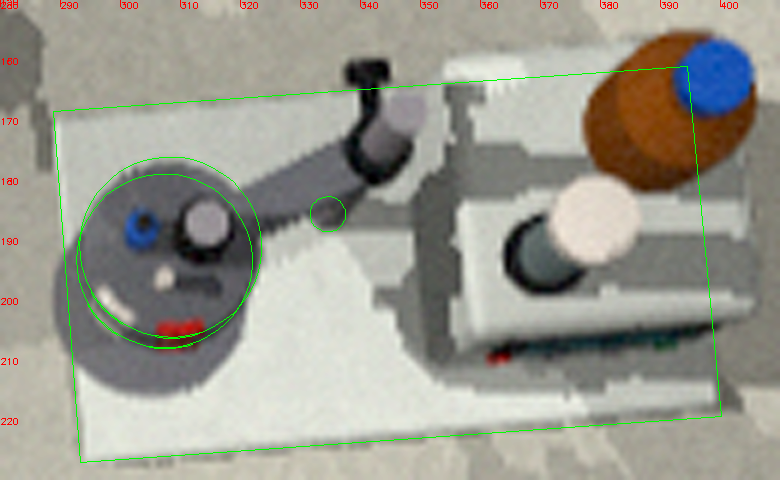

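View pics/o_t2.png

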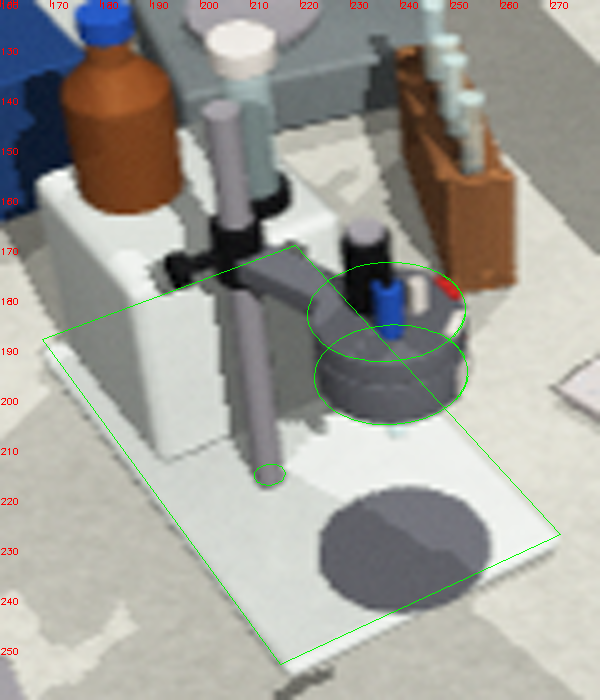

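The overlays fit to about 1 px: cup axis near (591,292) and head near (584,-59). Next I'll go round the titrator with the arm pulled in and high, then grip the handle.

```bash
cat >> util.py <<'E'
def tcp_for(cx,cy,yaw,under,off=100.):
    """TCP pose so cup axis at cx,cy, cup yaw, underside height"""
    return [cx-off*np.cos(yaw),cy-off*np.sin(yaw),under+43-19],[np.pi,0,(yaw+np.pi+np.pi)%(2*np.pi)-np.pi]
E
python3 - <<'E'
from util import *
cup=np.load("cup.npy")
p,o=tcp_for(cup[0],cup[1],cup[2],0)
print(p,o,[np.round(bot.solve_ik([p[0],p[1],z],o),2) for z in(p[2],120)])
bot.reach([130,-420,400],[np.pi,0,0.0]); print(state()["t"],state()["qpos"].round(2))
bot.reach([420,150,350],o); print(state()["t"],state()["qpos"].round(2))
bot.reach([p[0],p[1],130],o); print(state()["t"],state()["qpos"].round(2),state()["ee_pos"],state()["ee_rot"])
for n in C: cv2.imwrite(f"pics/{n}1.png",imaging.snapshot(n))
view(cv2.imread("pics/scene1.png"),200,200,160,130,5,"a1.png")
view(cv2.imread("pics/top1.png"),150,140,200,130,4,"a2.png")
E
```

```text
[np.float64(503.24608133786444), np.float64(244.4076294166227), 24] [3.141592653589793, 0, np.float64(-2.6505329345571944)] [array([ 0.22,  0.05, -0.34,  1.18,  0.  , -0.27]), array([ 0.22, -0.01, -0.22,  1.36,  0.  , -0.27])]
1.0583 [-1.57 -0.26  0.07  1.9   0.    1.57]
3.35 [ 0.05 -0.29 -0.06  1.81 -0.   -0.44]
4.3417 [ 0.22 -0.02 -0.21  1.38 -0.   -0.27] [504.01293791 244.06440454 131.56762376] [-3.14093194e+00  1.72335881e-03 -2.65105099e+00]
```

View pics/a1.png

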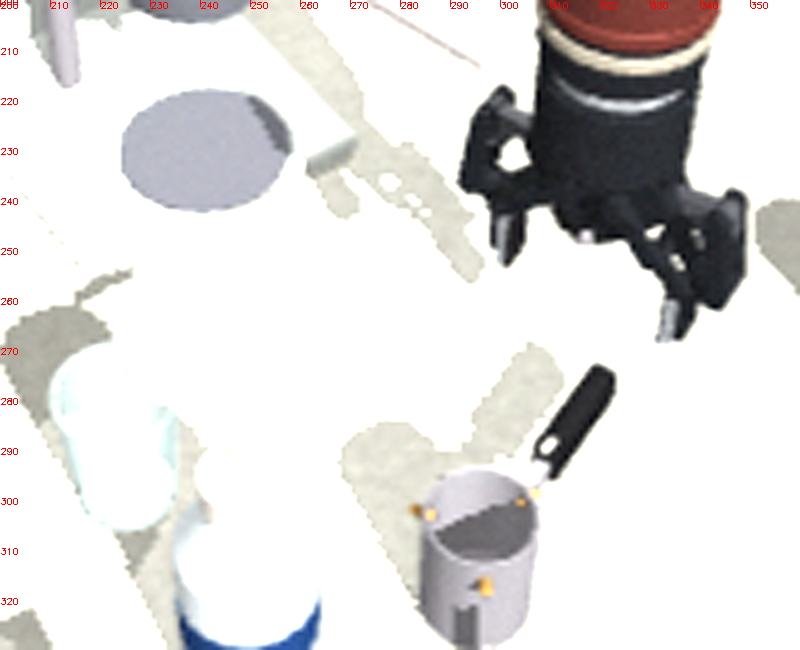

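View pics/a2.png

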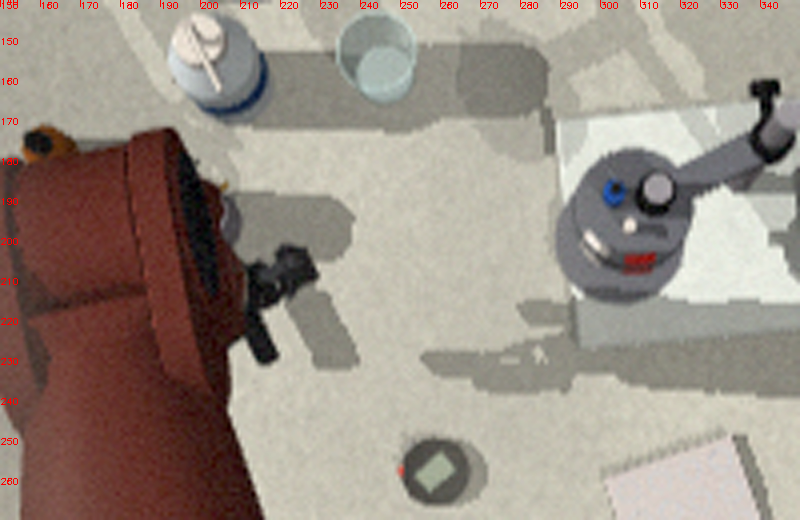

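```bash
python3 - <<'E'
from util import *
cup=np.load("cup.npy");p,o=tcp_for(*cup,0)
ty=np.array([np.sin(o[2]),-np.cos(o[2]),0]);e=state()["ee_pos"];up=np.array([0,0,13])
print(proj("scene",[e+up+s*43*ty for s in(1,-1)]),proj("scene",e+up))
b=[bot.line_to([p[0],p[1],26],o,speed=120,max_force=8)]
print(b,state()["t"],state()["ee_pos"])
bot.move_gripper(30); 
cv2.imwrite("pics/scene2.png",imaging.snapshot("scene"));view(cv2.imread("pics/scene2.png"),260,220,100,110,6,"a3.png",alpha=1.1)
print(state()["t"],state()["grip_width"],state()["contact_force"])
E
```

```text
[[332.2029175  265.68192301]
 [302.3744004  251.11932817]] [[317.04216472 258.28028452]]
[False] 5.4583 [503.88081465 244.54980134  26.9152263 ]
6.0833 29.926694674279037 [ 0.62879338 -0.6585741   0.03780349]
```

View pics/a3.png

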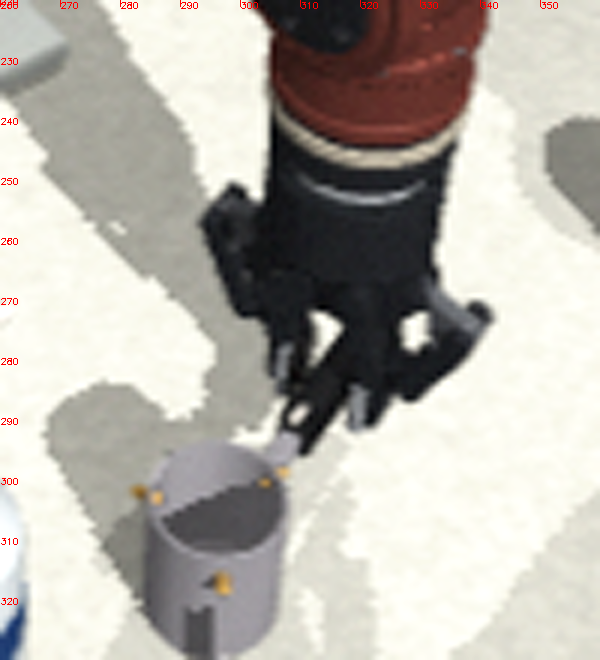

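```bash
python3 - <<'E'
from util import *
tit=np.load("tit.npy")
bot.move_gripper(10,grip_force=80); s=state();print(s["t"],s["grip_width"],s["ee_pos"],s["contact_force"])
e=s["ee_pos"];bot.line_to([e[0],e[1],e[2]+30],speed=100)
s=state();print(s["t"],s["grip_width"],s["contact_force"],s["wrist_torque"])
yaw=tit[2]-np.radians(50)
p,o=tcp_for(tit[0],tit[1]+115,yaw,30); p[2]=s["ee_pos"][2]
bot.line_to(p,o,speed=120); s=state();print(s["t"],s["ee_pos"],s["ee_rot"],s["contact_force"],s["wrist_torque"])
for n in C: cv2.imwrite(f"pics/{n}3.png",imaging.snapshot(n))
view(cv2.imread("pics/scene3.png"),200,160,130,110,6,"a4.png",alpha=1.1)
view(cv2.imread("pics/top3.png"),230,150,110,100,6,"a5.png")
E
```

```text
6.3417 16.91968636237404 [503.29101042 244.46254846  26.1289288 ] [-0.08308943 -0.66243639  1.29588823]
6.7917 16.645599272690788 [ 0.53350651  0.10140346 -1.30815152] [-0.12862737  0.08942698 -0.02696875]
8.2167 [513.11609932 126.92921638  56.10264204] [-3.14143450e+00 -3.67135977e-04  2.35833852e+00] [-0.11271415 -0.16594434 -1.42841438] [ 0.10592057  0.12429447 -0.00411545]
```

View pics/a4.png

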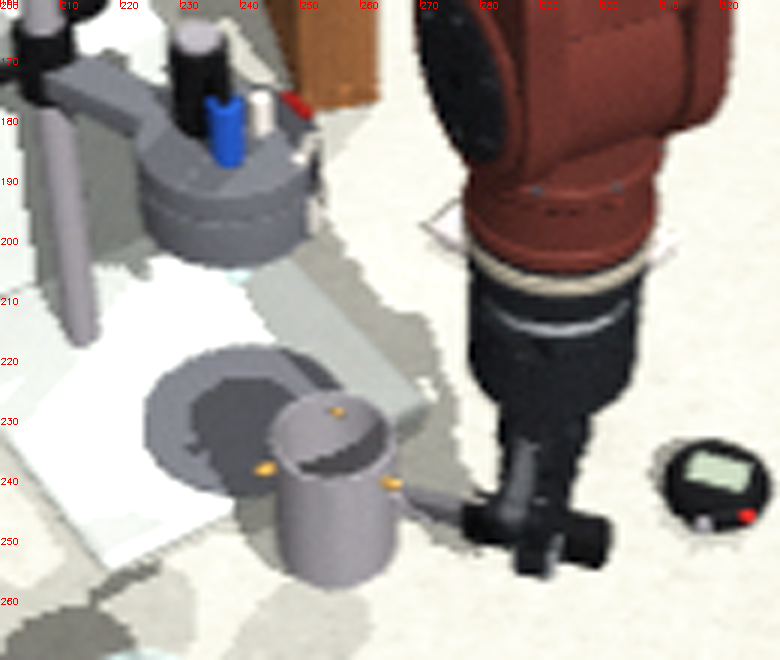

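View pics/a5.png

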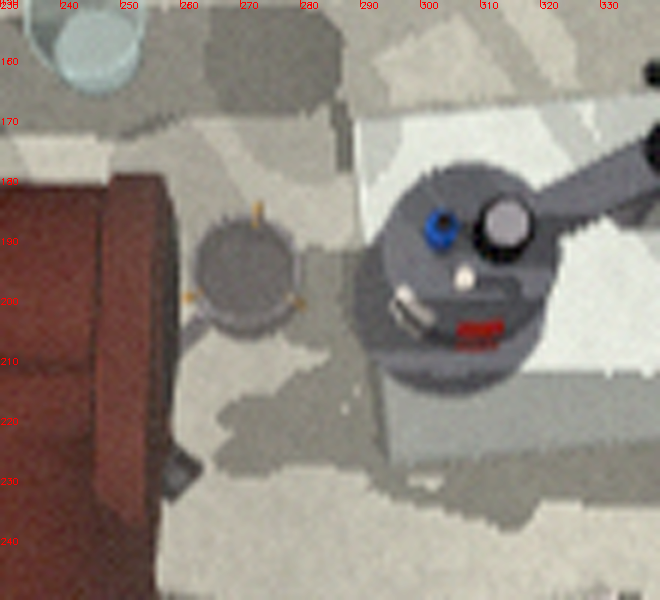

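```bash
python3 - <<'E'
from util import *
tit=np.load("tit.npy");s=state();e=s["ee_pos"];yaw=s["ee_rot"][2]-np.pi
p=[e[0]+100*np.cos(yaw),e[1]+100*np.sin(yaw),yaw,e[2]-26.1];print(p)
view(cv2.imread("pics/scene3.png"),210,170,70,95,8,"b1.png",cup_lines("scene",p)+tit_lines("scene",tit),alpha=1.1)
view(cv2.imread("pics/top3.png"),255,170,75,60,10,"b2.png",cup_lines("top",p)+tit_lines("top",tit))
E
```

```text
[np.float64(584.0507371156693), np.float64(56.399641775585934), np.float64(-0.7833792960301862), np.float64(30.128914880416936)]
```

View pics/b1.png

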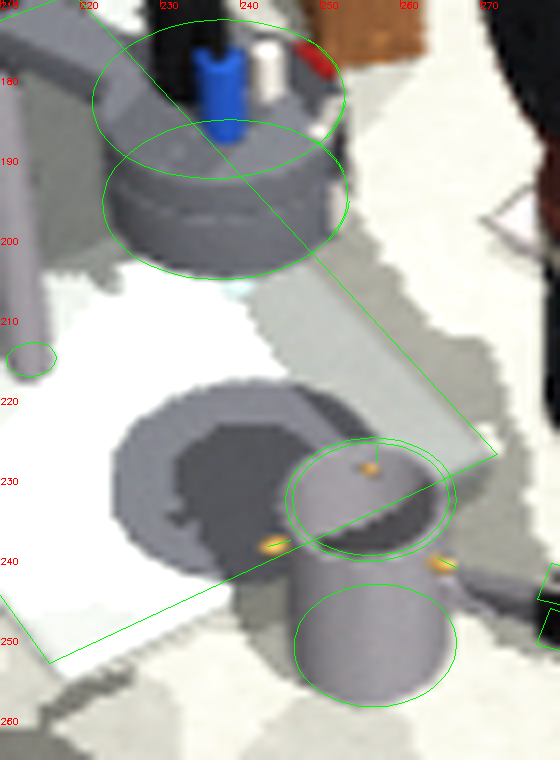

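View pics/b2.png

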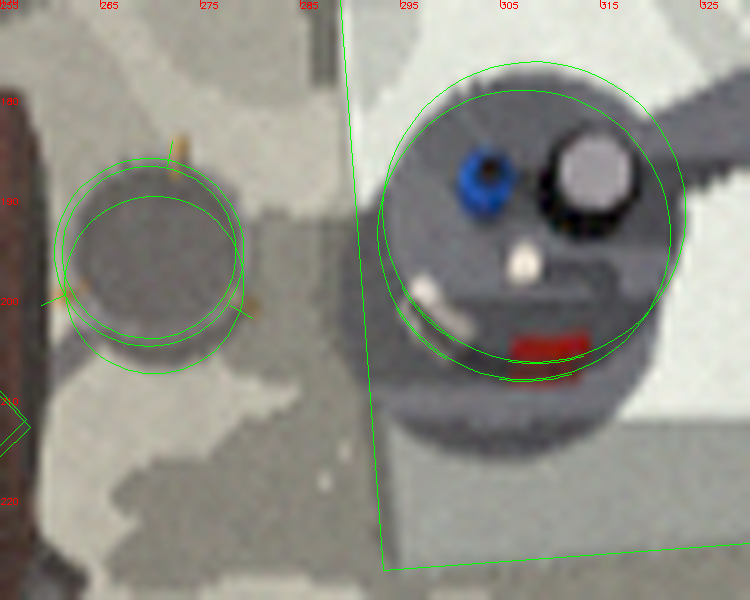

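```bash
python3 - <<'E'
import cv2,numpy as np
s=cv2.cvtColor(cv2.imread("pics/scene0.png"),cv2.COLOR_BGR2GRAY).astype(int);t=cv2.cvtColor(cv2.imread("pics/top0.png"),cv2.COLOR_BGR2GRAY).astype(int)
s3=cv2.cvtColor(cv2.imread("pics/scene3.png"),cv2.COLOR_BGR2GRAY).astype(int)
print("scene head rows"); 
for r in range(180,206,3): print(r,s3[r,218:260])
print("cols bottom")
for c in range(226,254,4): print(c,s3[196:212,c])
print("cup scene3 rows")
for r in (236,240,248): print(r,s3[r,240:272])
view=cv2.resize(cv2.imread("pics/scene3.png")[165:215,205:265],None,fx=12,fy=12,interpolation=cv2.INTER_NEAREST);cv2.imwrite("pics/z1.png",cv2.convertScaleAbs(view,alpha=1.3))
v=cv2.resize(cv2.imread("pics/top0.png")[170:220,280:340],None,fx=12,fy=12,interpolation=cv2.INTER_NEAREST);cv2.imwrite("pics/z2.png",cv2.convertScaleAbs(v,alpha=2))
E
```

```text
scene head rows
180 [ 74  77  78  80  84 102 124 122 124 121  97  30  16  17  14  10  24  47
  65  71  79  77  75  99 161 208 206 153  77  76  79  78  79  78 139 201
 197 196 197 201 200 198]
183 [113 110 111 101 104 122 122 117 105 106 103 105 107 100  84  46  46  53
  65  71  77  75  82  97 106 114 128 127 125 111  79  87 139 179 158 157
 197 198 199 210 226 226]
186 [114 113 112 107  92  93 104 105 103 103 105 106 105 105 104 109 115  88
  61  72  78  76  96 125 124 125 126 126 126 127 160 222 226 139  77 143
 202 213 229 229 227 227]
189 [114 113 113 112  95  57  61  80 101 106 106 106 106 112 116 105 104 104
 105 105 111 123 125 124 126 126 129 128 128 126 120 106  96  75  48 139
 219 231 229 229 228 228]
192 [112 111 114 112 100  78  68  72  69  75  79  87  89  98 106 111 116 118
 123 130 128 127 124 120 109 107 109 106 103  99  97  98  99 103 117 146
 182 226 226 227 228 228]
195 [113 113 113 113 108  79  57  63  70  85  94  86  84  88  89  90  93  94
  94  98  97  99 102 100 101 103  99  98 105 108 101 102 106 153 192 195
 216 230 227 229 229 229]
198 [111 111 113 112 111 102
[... 722 characters left out ...]
238 [ 99 110 100 101  99  98  98  97 103 210 214 223 243 243 243 243]
242 [101 104 105 105 102 102 102 104 134 177 178 177 179 177 179 177]
246 [101 104 101 101  99 100 106 156 176 179 180 183 181 178 179 178]
250 [ 97  93  91  92 128 156 152 153 154 170 176 179 181 181 181 180]
cup scene3 rows
236 [ 81  79  80  79  77  80 114 143 138 143 142 144 122  77  77  75  68  71
  71  71  75  76  84 137 163 128 134 144 143 145 151 149]
240 [ 78  78  77  79  79  78  79  92 100 108 122 126 127 131 142 147 145 142
 145 146 146 146 142 138 147 182 189 143 149 147 148 152]
248 [116 115 117 134 149 130  88  87  98 109 119 125 128 131 133 139 143 145
 146 146 149 146 143 138 133 131 184 224 221 219 194 147]
```

View pics/z1.png

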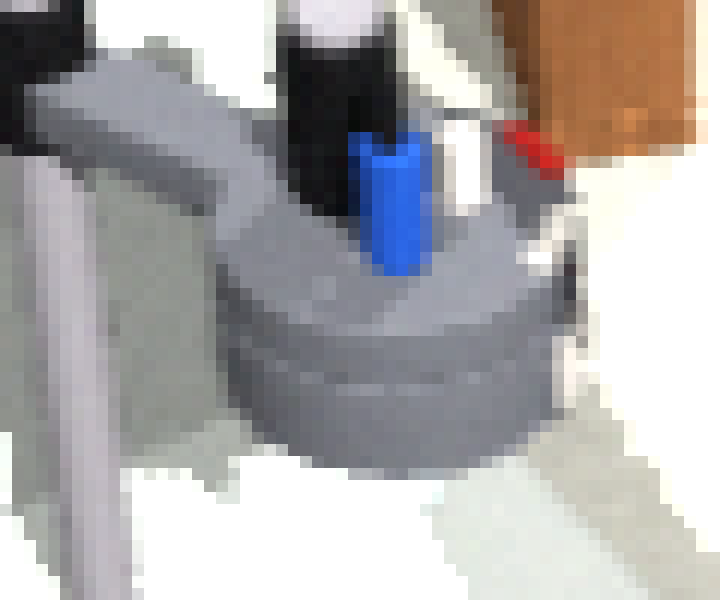

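View pics/z2.png

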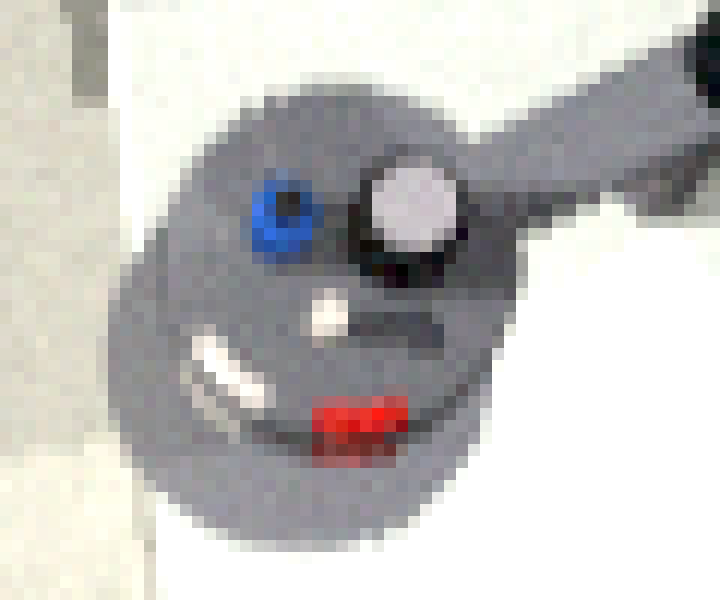

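```bash
cat > edge.py <<'E'
from util import *
from scipy.ndimage import map_coordinates
def edges(img,n,cx,cy,z,r,degs,w=10):
    """strongest gradient radius along world-radial rays"""
    g=cv2.cvtColor(img,cv2.COLOR_BGR2GRAY).astype(float);out=[]
    rr=np.arange(r-w,r+w,.25)
    for d in degs:
        X=np.array([[cx+q*np.cos(np.radians(d)),cy+q*np.sin(np.radians(d)),z] for q in rr]);P=proj(n,X)
        v=map_coordinates(g,[P[:,1],P[:,0]],order=1);v=np.convolve(np.pad(v,4,'edge'),np.ones(9)/9,'valid')
        G=np.abs(np.gradient(v)); i=G.argmax(); sl=slice(max(0,i-6),i+7)
        out.append((d,(rr[sl]*G[sl]).sum()/G[sl].sum()-r,G[i]))
    return out
def fitc(E,lo=2.,rfree=False):
    E=[e for e in E if e[2]>lo];d=np.radians([e[0] for e in E]);m=np.array([e[1] for e in E])
    A=np.c_[np.cos(d),np.sin(d)]; 
    if rfree:A=np.c_[A,np.ones(len(d))]
    k=np.ones(len(d),bool)
    for _ in range(4):
        s=np.linalg.lstsq(A[k],m[k],rcond=None)[0];res=m-A@s;k=np.abs(res)<max(1.5,1.5*np.std(res[k]))
    return s,np.std(res[k]),k.sum()
E
python3 - <<'E'
from edge import *
tit=np.load("tit.npy");t=cv2.imread("pics/top0.png");s=cv2.imread("pics/scene0.png");s3=cv2.imread("pics/scene3.png")
E=edges(t,"top",tit[0],tit[1],207,44.5,range(0,360,10))
print([(e[0],round(e[1],1),round(e[2],1)) for e in E])
E=edges(s3,"scene",tit[0],tit[1],160,44.5,range(-40,150,10))
print([(e[0],round(e[1],1),round(e[2],1)) for e in E])
for f,n in(("top3","top"),("scene3","scene")):
    E=edges(cv2.imread(f"pics/{f}.png"),n,584.05,56.4,108.1,30,range(0,360,15))
    print([(e[0],round(e[1],1),round(e[2],1)) for e in E])
    E=edges(cv2.imread(f"pics/{f}.png"),n,584.05,56.4,30.1,30,range(0,360,15))
    print([(e[0],round(e[1],1),round(e[2],1)) for e in E])
E
```

```text
[(0, np.float64(-2.3), np.float64(2.9)), (10, np.float64(-2.0), np.float64(2.8)), (20, np.float64(-3.5), np.float64(3.2)), (30, np.float64(-3.7), np.float64(3.2)), (40, np.float64(-2.5), np.float64(3.0)), (50, np.float64(-2.8), np.float64(3.0)), (60, np.float64(-1.8), np.float64(2.7)), (70, np.float64(-1.8), np.float64(2.6)), (80, np.float64(0.0), np.float64(2.0)), (90, np.float64(3.7), np.float64(3.3)), (100, np.float64(8.6), np.float64(1.0)), (110, np.float64(3.3), np.float64(0.6)), (120, np.float64(-1.9), np.float64(1.9)), (130, np.float64(-0.9), np.float64(4.9)), (140, np.float64(-7.0), np.float64(3.7)), (150, np.float64(-6.6), np.float64(3.3)), (160, np.float64(5.6), np.float64(1.3)), (170, np.float64(6.5), np.float64(1.6)), (180, np.float64(5.4), np.float64(1.9)), (190, np.float64(-0.3), np.float64(1.5)), (200, np.float64(5.1), np.float64(2.1)), (210, np.float64(4.0), np.float64(1.5)), (220, np.float64(8.4), np.float64(2.6)), (230, np.float64(3.4), np.float64(5.4)), (240, np.float64(1.0), np.float64(5.3)), (250, np.float64(0.8), np.float64(5.6)), (260, np.float64(-0.7), np.floa
[... 4421 characters left out ...]
05, np.float64(-2.5), np.float64(4.0)), (120, np.float64(-2.3), np.float64(4.5)), (135, np.float64(-2.3), np.float64(4.4)), (150, np.float64(-3.1), np.float64(4.1)), (165, np.float64(-2.2), np.float64(4.2)), (180, np.float64(6.6), np.float64(2.7)), (195, np.float64(7.2), np.float64(1.0)), (210, np.float64(8.7), np.float64(0.7)), (225, np.float64(2.4), np.float64(0.2)), (240, np.float64(7.6), np.float64(0.3)), (255, np.float64(-7.9), np.float64(0.2)), (270, np.float64(7.8), np.float64(0.3)), (285, np.float64(6.7), np.float64(0.7)), (300, np.float64(8.6), np.float64(1.7)), (315, np.float64(4.0), np.float64(2.3)), (330, np.float64(2.5), np.float64(3.3)), (345, np.float64(2.4), np.float64(2.7))]
```

```bash
cat > cfg.py <<'E'
OFF=103.;HX,HY,HYAW=581.5,-58.5,.088;ZO=26.1
E
python3 - <<'E'
from edge import *
from cfg import *
yaw=HYAW-np.radians(50)
p,o=tcp_for(HX,HY,yaw,0,OFF); z0=30+ZO
print(bot.line_to([p[0],p[1],z0],o,speed=90,max_force=6))
s=state();print(s["t"],s["ee_pos"],s["ee_rot"],s["contact_force"],s["wrist_torque"])
for n in C: cv2.imwrite(f"pics/{n}4.png",imaging.snapshot(n))
e=s["ee_pos"];y=s["ee_rot"][2]-np.pi;q=[e[0]+OFF*np.cos(y),e[1]+OFF*np.sin(y),y,e[2]-ZO];print(q)
im=cv2.imread("pics/scene4.png")
view(im,200,160,90,90,8,"b3.png",alpha=1.2,lines=cup_lines("scene",q)+tit_lines("scene",[HX,HY,HYAW])[:2])
for z,r in((q[3],30),(q[3]+78,30)):
    print([(e[0],round(e[1],1),round(e[2],1)) for e in edges(im,"scene",q[0],q[1],z,r,range(-60,190,15))])
print([(e[0],round(e[1],1),round(e[2],1)) for e in edges(im,"scene",HX,HY,160,44.5,range(-30,150,15))])
E
```

```text
False
9.7167 [508.61295883  14.70191713  56.07527752] [ 3.14152451e+00 -1.23797228e-04  2.35750574e+00] [-0.36741933 -0.71847078 -0.50699281] [ 0.08942631  0.05701404 -0.00696943]
[np.float64(581.5403956321148), np.float64(-58.034517760406374), np.float64(-0.7840869130402539), np.float64(29.975277519195693)]
[(-60, np.float64(1.3), np.float64(0.8)), (-45, np.float64(-2.8), np.float64(1.0)), (-30, np.float64(8.3), np.float64(2.2)), (-15, np.float64(2.7), np.float64(2.6)), (0, np.float64(4.2), np.float64(1.9)), (15, np.float64(3.9), np.float64(2.1)), (30, np.float64(-1.7), np.float64(1.4)), (45, np.float64(-1.0), np.float64(1.4)), (60, np.float64(-0.1), np.float64(2.5)), (75, np.float64(0.7), np.float64(2.5)), (90, np.float64(0.6), np.float64(2.2)), (105, np.float64(0.0), np.float64(1.4)), (120, np.float64(-0.6), np.float64(0.4)), (135, np.float64(-5.0), np.float64(0.5)), (150, np.float64(-2.4), np.float64(0.7)), (165, np.float64(7.9), np.float64(1.5)), (180, np.float64(6.7), np.float64(1.0))]
[(-60, np.float64(-4.8), np.float64(3.0)), (-45, np.float64(-6.7), np.float64(4.2)), (-30, np
[... 399 characters left out ...]
 (120, np.float64(-1.7), np.float64(3.3)), (135, np.float64(-2.0), np.float64(3.5)), (150, np.float64(-2.7), np.float64(2.9)), (165, np.float64(-2.7), np.float64(4.3)), (180, np.float64(-4.0), np.float64(3.1))]
[(-30, np.float64(2.5), np.float64(2.4)), (-15, np.float64(-0.3), np.float64(3.2)), (0, np.float64(0.5), np.float64(2.7)), (15, np.float64(1.5), np.float64(3.2)), (30, np.float64(0.8), np.float64(4.7)), (45, np.float64(5.2), np.float64(1.2)), (60, np.float64(0.4), np.float64(3.4)), (75, np.float64(1.3), np.float64(2.1)), (90, np.float64(-1.0), np.float64(1.4)), (105, np.float64(-1.4), np.float64(2.5)), (120, np.float64(-0.1), np.float64(2.5)), (135, np.float64(-7.6), np.float64(4.1))]
```

View pics/b3.png

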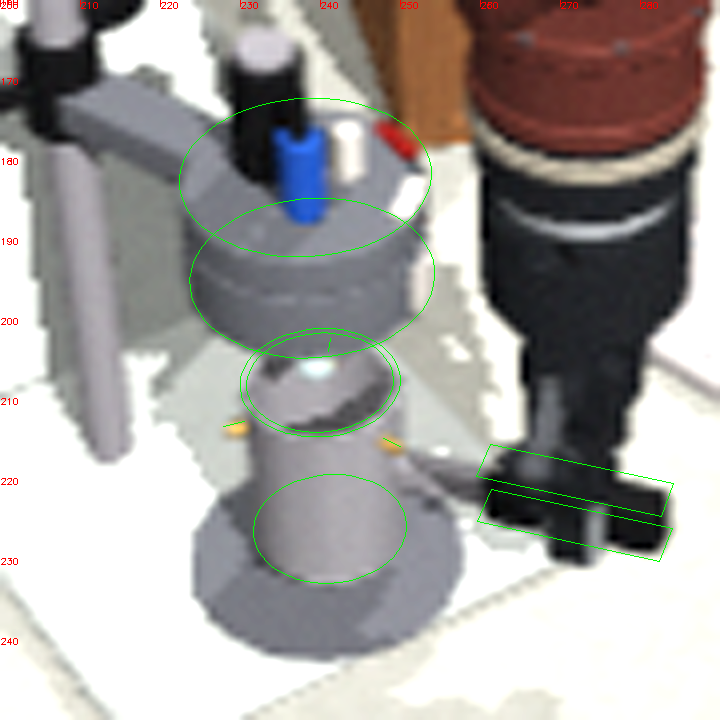

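```bash
python3 - <<'E'
from edge import *
from cfg import *
im=cv2.imread("pics/scene4.png");g=cv2.cvtColor(im,cv2.COLOR_BGR2GRAY).astype(int)
for z in(160,170,180): print("head axis",z,proj("scene",[HX,HY,z]).round(2), [ (proj("scene",circ(44.5,z)+[HX,HY,0])[:,0].min().round(2),proj("scene",circ(44.5,z)+[HX,HY,0])[:,0].max().round(2))])
for z in(30,50,70,90,108): c=proj("scene",circ(30,z)+[581.54,-58.03,0]);print("cup axis",z,proj("scene",[581.54,-58.03,z]).round(2),c[:,0].min().round(2),c[:,0].max().round(2))
for r in(190,192,195,197): print(r,"L",g[r,219:229],"R",g[r,246:260])
for r in range(204,232,3): print(r,"L",g[r,226:236],"R",g[r,244:256])
view(im,215,185,48,50,16,"b4.png",alpha=1.3)
E
```

```text
head axis 160 [[238.59 194.  ]] [(np.float64(223.24), np.float64(253.87))]
head axis 170 [[238.41 191.39]] [(np.float64(222.97), np.float64(253.79))]
head axis 180 [[238.24 188.74]] [(np.float64(222.7), np.float64(253.7))]
cup axis 30 [[240.75 225.48]] 231.15 250.32
cup axis 50 [[240.45 220.95]] 230.74 250.12
cup axis 70 [[240.14 216.32]] 230.32 249.92
cup axis 90 [[239.82 211.58]] 229.89 249.72
cup axis 108 [[239.53 207.22]] 229.49 249.53
190 L [112 112 115 100  69  59  64  81  98 106] R [129 119 102  97  90  97 120 170 218 230 228 226 225 190]
192 L [111 109 111  98  75  70  69  68  72  76] R [103 102  96  92  99 103 167 213 197 224 224 225 226 190]
195 L [113 114 113 106  81  59  63  69  84  96] R [102 106 100 100 104 150 191 178 159 153 154 190 229 201]
197 L [113 113 111 113  95  62  60  64  74  77] R [102 100 100  97  92 142 186 168 156 153 150 148 185 226]
204 L [174 174 174 174 174 162 124  94  85  84] R [125 120 118 149 175 165 153 155 157 156 156 155]
207 L [175 175 175 175 168 142 124 109 101 144] R [124 118 110  91  97 127 149 175 165 155 156 157]
210 L [173 173 174 163 145 136 122 132 137 143] R [ 76  75  74  85 133 162 161 179 181 180 174 164]
213 L [174 169 172 187 156  78  98 128 146 121] R [115 146 159 140 136 134 153 178 178 177 179 180]
216 L [174 176 177 176 153  93  87  98 110 119] R [144 148 146 136 121 119 127 132 144 162 205 228]
219 L [175 176 175 173 158 109  88  96 107 117] R [143 146 144 141 129 122 131 131 128 111  79  85]
222 L [221 114  80  80  76  76  84  96 107 116] R [144 145 145 138 134 126 119 118 106  79  80 117]
225 L [123 122 108  77  77  77  80  95 104 115] R [145 146 141 138 133 126 119 119 124 125 125 122]
228 L [123 122 124 121 107  73  76  91 103 111] R [144 145 141 136 131 127 125 124 125 123 125 125]
231 L [124 124 123 120 104 100 104  89  70  98] R [143 149 143 114 104 111 125 124 124 124 125 123]
```

View pics/b4.png

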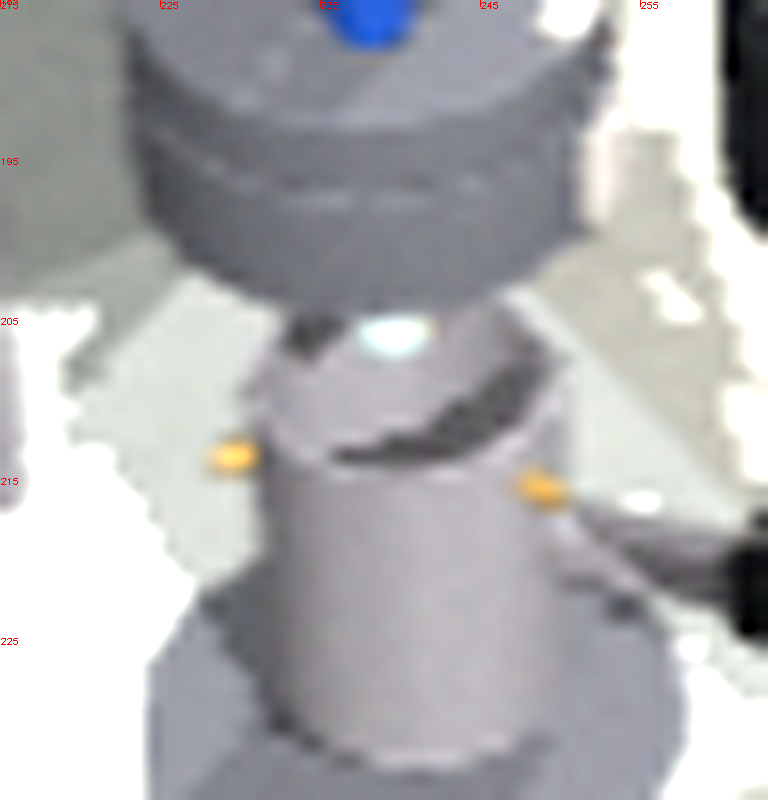

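```bash
cat > cfg.py <<'E'
OFF=103.;HX,HY,HYAW=582.5,-59.0,.088;ZO=26.1
from util import *
def go(dx,dy,rel,under,speed=30,mf=3.):
    """rel: handle angle in deg rel. to head (-50=open mid); returns hit"""
    yaw=HYAW+np.radians(rel);p,o=tcp_for(HX+dx,HY+dy,yaw,0,OFF)
    return bot.line_to([p[0],p[1],under+ZO],o,speed=speed,max_force=mf)
def rep(tag=""):
    s=state();e=s["ee_pos"];y=s["ee_rot"][2]-np.pi
    print(tag,"t%.2f"%s["t"],"cupax rel head",np.round([e[0]+OFF*np.cos(y)-HX,e[1]+OFF*np.sin(y)-HY,e[2]-ZO+66-160],2),"rel%.1f"%np.degrees((y-HYAW+np.pi)%(2*np.pi)-np.pi),"F",s["contact_force"].round(1),"M",s["wrist_torque"].round(2),"tilt",np.round((np.abs(s["ee_rot"][0])-np.pi,s["ee_rot"][1]),4),"w%.2f"%s["grip_width"])
E
python3 - <<'E'
from cfg import *
rep()
print(go(0,0,-50,30,mf=None));rep()
print(go(0,0,-50,60,speed=40));rep()
print(go(0,0,-50,86,speed=30));rep()
print(go(0,0,-50,93,speed=8,mf=2.5));rep()
cv2.imwrite("pics/scene5.png",imaging.snapshot("scene"));view(cv2.imread("pics/scene5.png"),200,160,80,80,9,"b5.png",alpha=1.2)
E
```

```text
t9.82 cupax rel head [ -0.99   0.99 -64.04] rel-50.0 F [ 0.3  0.4 -1.3] M [ 0.08  0.08 -0.  ] tilt [-0.     -0.0001] w16.56
False
 t10.07 cupax rel head [  0.08   0.15 -63.99] rel-50.0 F [-0.9 -0.4 -2.4] M [0.17 0.11 0.01] tilt [-0. -0.] w16.66
False
 t10.97 cupax rel head [ -0.17  -0.   -34.26] rel-50.0 F [ 0.2  0.6 -0.8] M [0.09 0.04 0.04] tilt [-0.0002 -0.0003] w16.80
False
 t11.98 cupax rel head [-0.11  0.05 -8.22] rel-50.0 F [-0.5 -1.  -1.7] M [0.06 0.08 0.01] tilt [-0.0001 -0.0003] w16.38
False
 t13.01 cupax rel head [-0.1   0.06 -1.16] rel-50.0 F [ 0.1  0.  -2.4] M [ 0.27  0.12 -0.  ] tilt [-0.0001 -0.0003] w16.74
```

View pics/b5.png

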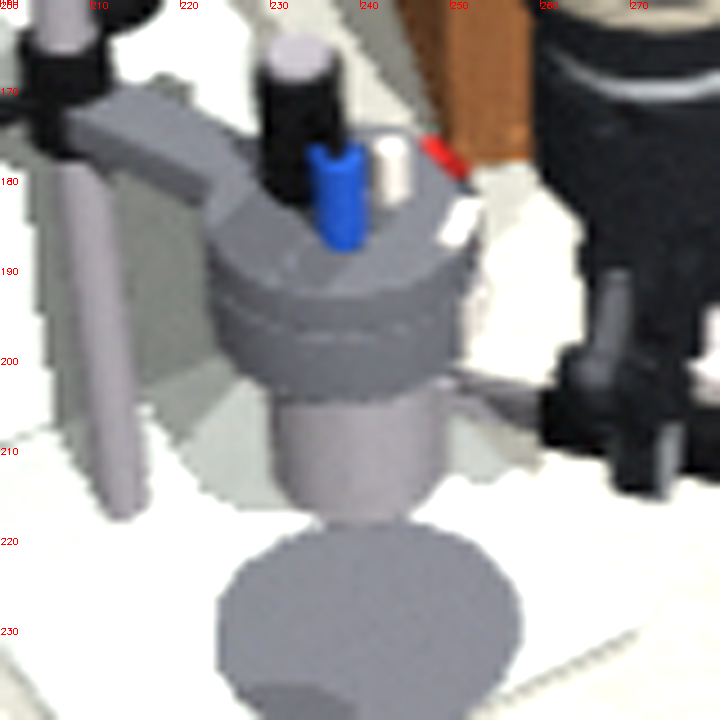

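```bash
cat >> cfg.py <<'E'
def press(n=6):
    a=[]
    for _ in range(n):
        s=state();y=s["ee_rot"][2]-np.pi
        a.append([s["wrist_torque"]@[-np.sin(y),np.cos(y),0],*s["contact_force"],s["wrist_torque"][2]]);bot.pause(.02)
    a=np.mean(a,0);return (a[0]-BASE)/.103,a[0],a[1:].round(2)
BASE=.105
E
python3 - <<'E'
from cfg import *
print(press())
go(0,0,-50,91,speed=20,mf=None);print(press());rep()
go(0,0,-50,88,speed=20,mf=None);print(press());rep()
E
```

```text
(np.float64(1.8229128825486585), np.float64(0.2927600269025118), array([ 0.21, -0.01, -2.95,  0.03]))
(np.float64(0.3135890787546629), np.float64(0.13729967511173027), array([-0.04, -0.29, -1.68, -0.01]))
 t13.51 cupax rel head [ 0.09 -0.05 -2.87] rel-50.0 F [ 0.3  0.4 -1.4] M [0.07 0.04 0.01] tilt [-0.0001  0.0003] w17.18
(np.float64(0.20381633898026244), np.float64(0.12599308291496703), array([-0.28,  0.21, -1.53,  0.02]))
 t13.91 cupax rel head [-0.   -0.01 -6.03] rel-50.0 F [-0.2  0.4 -1.9] M [ 0.07  0.08 -0.  ] tilt [-0. -0.] w16.60
```

```bash
sed -i 's/^BASE=.*/BASE=.127/' cfg.py; cat > hunt.py <<'E'
from cfg import *
import sys
go(0,0,-65,88,speed=60,mf=None)
h=go(0,0,-65,92.5,speed=20,mf=4);print(h)
for a in np.arange(-65,-33.9,1.5):
    if go(0,0,a,92.5,speed=25,mf=4): print("stop");rep()
    f,_,r=press(4);print(round(a,1),round(f,2),r)
    if f>3 or (f<.45): rep();break
E
python3 hunt.py
```

```text
True
-65.0 3.32 [-1.33 -0.12 -4.64 -0.07]
 t15.12 cupax rel head [-0.53  0.12 -2.04] rel-65.0 F [-2.1 -0.3 -5.1] M [ 0.31  0.42 -0.1 ] tilt [-0.001  -0.0009] w16.39
```

```bash
cat > hunt.py <<'E'
from cfg import *
go(0,0,-65,90,speed=20,mf=None);print(press(4))
u=91.0
for a in np.arange(-65,-60,1.5):
    go(0,0,a,90,speed=25,mf=4)
    for u in (91,91.7,92.4):
        go(0,0,a,u,speed=12,mf=5)
        f,_,r=press(4);print(round(a,1),u,round(f,2),r)
        if f>2: break
rep()
E
python3 hunt.py
```

```text
(np.float64(0.06928141490044523), np.float64(0.13413598573474586), array([ 0.05,  0.13, -1.43,  0.  ]))
-65.0 91 0.15 [ 0.19 -0.12 -1.16  0.  ]
-65.0 91.7 1.05 [ 0.21  0.12 -2.62  0.01]
-65.0 92.4 2.73 [ 0.62  0.04 -5.3   0.02]
-63.5 91 0.05 [-0.14 -0.04 -1.34 -0.01]
-63.5 91.7 0.53 [ 0.82 -0.22 -2.95  0.05]
-63.5 92.4 1.8 [ 0.7   0.35 -5.38  0.06]
-62.0 91 -0.05 [-0.29  0.08 -1.69  0.03]
-62.0 91.7 0.39 [ 0.62 -0.08 -2.83  0.05]
-62.0 92.4 1.85 [ 1.57  0.05 -5.66  0.07]
-60.5 91 -0.02 [ 0.15  0.14 -1.29 -0.02]
-60.5 91.7 0.54 [ 0.19 -0.11 -2.97  0.04]
-60.5 92.4 1.79 [ 1.68  0.16 -5.52  0.08]
 t20.38 cupax rel head [-0.16  0.06 -1.87] rel-60.5 F [ 1.4 -0.1 -5.2] M [0.35 0.07 0.08] tilt [-0.0003 -0.0004] w16.19
```

```bash
cat > hunt.py <<'E'
from cfg import *
go(0,0,-60.5,91.9,speed=25,mf=None)
for a in np.arange(-60.5,-34,1.5):
    go(0,0,a,91.9,speed=25,mf=5)
    f,_,r=press(3);print(round(a,1),round(f,2),r)
    if f>3 or r[2]>-1.9: break
rep()
E
python3 hunt.py
```

```text
-60.5 2.63 [ 0.    0.46 -4.84 -0.01]
-59.0 1.94 [ 0.23  0.87 -4.37  0.1 ]
-57.5 2.32 [ 1.42  0.7  -4.76  0.09]
-56.0 2.68 [ 0.85  1.05 -4.39  0.05]
-54.5 2.91 [-0.27  0.24 -3.63  0.03]
-53.0 2.31 [-0.53  0.25 -3.65  0.03]
-51.5 1.51 [ 0.24  0.11 -2.5   0.07]
-50.0 0.7 [-0.07  0.28 -1.91  0.07]
-48.5 0.05 [-0.45  0.05 -1.79 -0.03]
 t23.40 cupax rel head [ 0.05 -0.1  -2.01] rel-48.6 F [ 0.3 -0.  -2.5] M [0.1  0.06 0.02] tilt [-0.0001  0.0002] w17.10
```

```bash
cat > hunt.py <<'E'
from cfg import *
for a in (-48.5,-47,-45.5,-44,-42.5):
    go(0,0,a,92.6,speed=25,mf=5)
    f,_,r=press(3);print(round(a,1),round(f,2),r)
    if f>3:break
rep()
E
python3 hunt.py
```

```text
-48.5 0.17 [ 0.14  0.12 -1.6   0.01]
-47 -0.24 [-0.04 -0.01 -1.62  0.  ]
-45.5 -0.01 [ 0.1  -0.14 -1.01 -0.  ]
-44 -0.35 [ 0.47  0.43 -1.88  0.03]
-42.5 -0.29 [ 1.4   1.11 -3.11  0.14]
 t24.93 cupax rel head [ 0.07  0.1  -1.46] rel-42.6 F [ 1.1  0.8 -2.4] M [ 0.31 -0.15  0.19] tilt [-0.0004 -0.    ] w16.83
```

```bash
cat > hunt.py <<'E'
from cfg import *
a=-46.3
go(0,0,a,92.6,speed=25,mf=None)
for u in (94,96,98,100,101.5,102.2):
    h=go(0,0,a,u,speed=15,mf=4)
    f,_,r=press(3);print(h,u,round(f,2),r)
    if f>2.5 or h:break
rep()
E
python3 hunt.py
```

```text
False 94 0.22 [-0.06 -0.04 -1.87 -0.01]
False 96 0.1 [ 0.26  0.17 -0.95  0.  ]
False 98 0.02 [-0.14 -0.37 -1.04 -0.02]
False 100 -0.1 [-0.17 -0.25 -1.63  0.01]
False 101.5 -0.01 [-0.41  0.17 -1.63  0.01]
False 102.2 0.24 [ 0.33 -0.07 -1.47 -0.03]
 t27.26 cupax rel head [-0.02 -0.02  8.18] rel-46.3 F [-0.3  0.1 -2.1] M [0.09 0.11 0.01] tilt [-0. -0.] w16.61
```

```bash
cat > twist.py <<'E'
from cfg import *
import sys
g=-46.3
def z(t): return np.interp(t,[0,8,26,44,48,60],[8.2,8.2,11.2,11.2,9.3,9.3])
t0,t1,st=map(float,sys.argv[1:4])
for t in np.arange(t0,t1+.01,st):
    h=go(0,0,g+t,94+z(t),speed=30,mf=7)
    f,_,r=press(2);y=HYAW+np.radians(g+t)
    tang=r[:2]@[np.sin(y),-np.cos(y)]  # resistance along CCW motion of handle negative
    print(t,h,"lift%.2f"%f,r,"tang%.2f"%tang)
    if h or f>4 or abs(tang)>6:break
rep()
E
python3 twist.py 3 27 3
```

```text
3.0 False lift0.01 [ 0.18 -0.08 -1.27  0.04] tang-0.05
6.0 False lift0.22 [-0.31 -0.23 -1.33 -0.01] tang0.37
9.0 False lift0.26 [ 0.07 -0.15 -1.47  0.01] tang0.09
12.0 False lift0.58 [ 0.53  0.53 -2.9   0.12] tang-0.72
15.0 False lift-0.34 [ 1.65  1.25 -3.11  0.16] tang-1.85
18.0 False lift-1.49 [ 1.58  0.68 -2.28  0.18] tang-1.25
21.0 False lift-3.07 [ 3.39  0.56 -2.36  0.2 ] tang-1.70
24.0 False lift-1.89 [ 0.89  0.68 -0.86  0.18] tang-0.91
27.0 False lift-0.42 [ 0.5  -1.23 -1.55  0.07] tang1.07
 t30.56 cupax rel head [-0.21 -0.19 11.1 ] rel-19.4 F [ 0.4 -0.8 -2.5] M [-0.07  0.06  0.11] tilt [-0.0003 -0.0004] w16.69
```

```bash
python3 twist.py 30 42 4; python3 twist.py 44 48 2
```

```text
30.0 False lift2.83 [-1.83 -0.23 -1.58  0.04] tang0.58
34.0 False lift4.01 [-2.49 -0.8  -2.52 -0.08] tang1.11
 t31.35 cupax rel head [-0.21 -0.09 11.08] rel-12.4 F [-1.7 -2.  -2.9] M [-0.24  0.57 -0.05] tilt [-0.0002 -0.0005] w16.63
44.0 False lift1.44 [ 0.31 -1.25 -3.69 -0.21] tang1.26
46.0 False lift5.01 [-3.34 -2.05 -1.48 -0.16] tang1.77
 t32.44 cupax rel head [-0.1  -0.14 10.4 ] rel-0.4 F [-3.1 -2.2 -1.3] M [-0.58  0.59 -0.19] tilt [-0.0003 -0.0002] w16.67
```

```bash
python3 - <<'E'
from cfg import *
g=-46.3
for t,z in((46,9.6),(47,9.2),(48,9.0),(49,9.0)):
    h=go(-.3,0,g+t,94+z,speed=20,mf=7);f,_,r=press(2);print(t,z,h,round(f,2),r)
    if h: break
rep()
E
```

```text
46 9.6 False 1.36 [-1.16 -2.28  0.46 -0.21]
47 9.2 False 2.65 [-3.6  -1.4   2.46 -0.28]
48 9.0 False -0.02 [-2.11 -2.44  1.96 -0.17]
49 9.0 False -4.26 [ 1.64 -1.95  0.24 -0.02]
 t33.58 cupax rel head [0.04 0.07 8.89] rel2.7 F [ 1.5 -2.  -0. ] M [-0.41 -0.33 -0.09] tilt [-0.0002  0.0007] w16.53
```

```bash
python3 - <<'E'
from cfg import *
cv2.imwrite("pics/scene6.png",imaging.snapshot("scene"));view(cv2.imread("pics/scene6.png"),200,160,80,80,9,"b6.png",alpha=1.2)
cv2.imwrite("pics/top6.png",imaging.snapshot("top"));view(cv2.imread("pics/top6.png"),270,160,90,80,8,"b7.png")
E
```

```text
(no output)
```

View pics/b6.png

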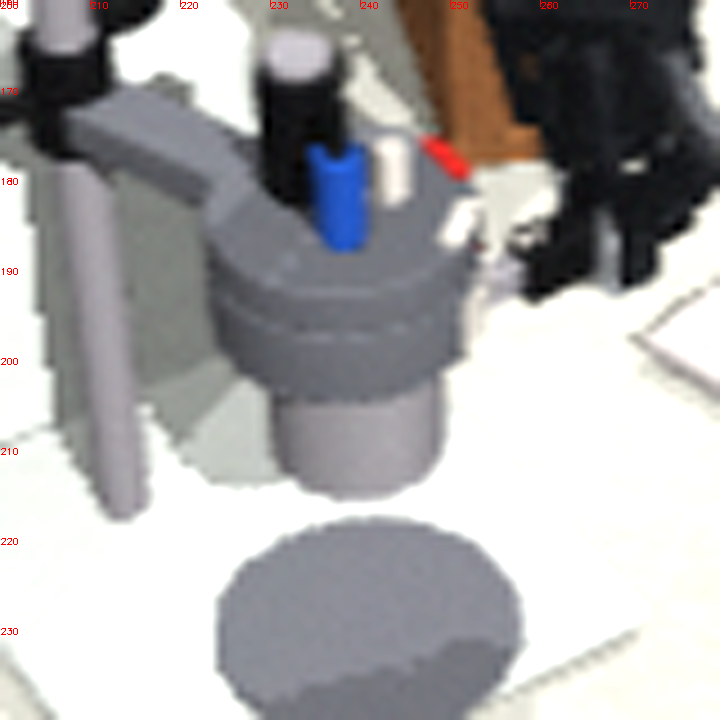

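View pics/b7.png

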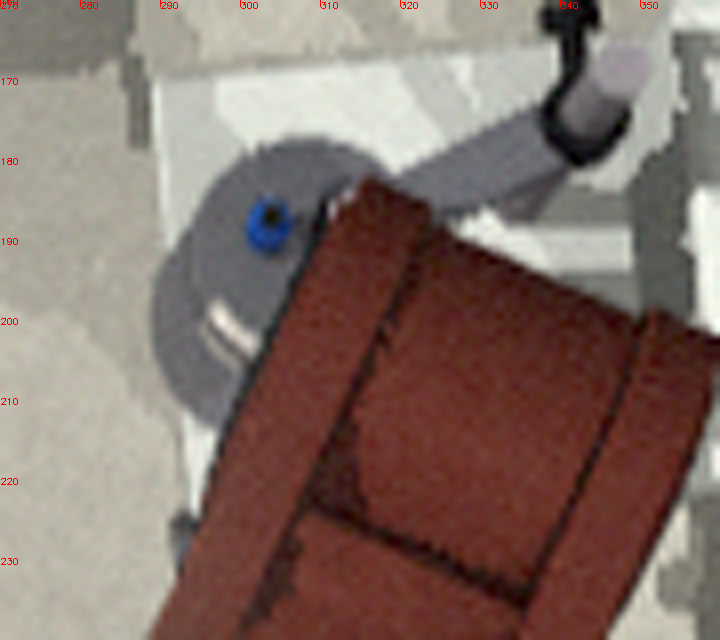

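```bash
python3 - <<'E'
from cfg import *
g=-46.3
for t in (50,51,52,53,54):
    h=go(0,0,g+t,94+9.2,speed=20,mf=7);f,_,r=press(3);y=HYAW+np.radians(g+t)
    print(t,h,round(f,2),r,"resist%.2f"%(r[:2]@[-np.sin(y),np.cos(y)]))
    if h or r[:2]@[-np.sin(y),np.cos(y)]>4: break
rep()
E
```

```text
50 False -4.92 [ 2.18  0.57 -0.68  0.04] resist0.23
51 False -6.89 [ 3.6   4.39 -1.28 -0.22] resist3.72
52 False -9.14 [ 3.79  7.78 -0.79 -0.62] resist6.94
 t34.58 cupax rel head [0.06 1.06 9.07] rel5.7 F [ 4.2  7.4 -0.2] M [ 1.32 -0.58 -0.62] tilt [-0.0022  0.0007] w16.97
```

```bash
python3 - <<'E'
from cfg import *
g=-46.3
for t,z,dx in((50.7,9.2,0),(50.7,9.8,0),(50.7,9.8,.5)):
    go(dx,0,g+t,94+z,speed=20,mf=None);f,_,r=press(3);print(t,z,dx,round(f,2),r)
rep()
E
```

```text
50.7 9.2 0 -7.46 [ 3.06  4.07 -1.11 -0.12]
50.7 9.8 0 -8.28 [ 4.79  3.79 -3.62 -0.13]
50.7 9.8 0.5 -2.06 [ 0.59  4.71 -3.43 -0.05]
 t35.49 cupax rel head [0.04 0.28 9.41] rel4.4 F [ 0.4  4.3 -3.6] M [ 0.74  0.04 -0.07] tilt [-0.0008 -0.001 ] w16.89
```

```bash
python3 - <<'E'
from cfg import *
g=-46.3
go(.5,0,g+50.5,94+9.4,speed=20,mf=None);f,_,r=press(3);print(round(f,2),r)
bot.move_gripper(50); rep()
for n in C: cv2.imwrite(f"pics/{n}7.png",imaging.snapshot(n))
view(cv2.imread("pics/scene7.png"),200,160,90,80,8,"b8.png",alpha=1.2)
E
```

```text
1.62 [-1.32  3.82 -2.58  0.07]
 t36.21 cupax rel head [ 0.73 -0.29  9.69] rel4.2 F [-0.  -0.5 -0.1] M [ 0.02  0.04 -0.05] tilt [-0.0006  0.0005] w49.58
```

View pics/b8.png

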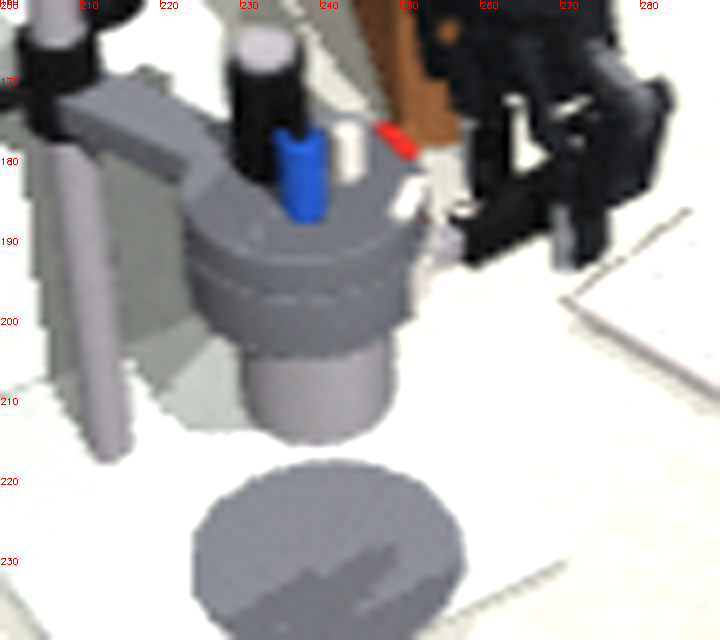

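```bash
python3 - <<'E'
from cfg import *
e=state()["ee_pos"]
print(bot.line_to([e[0],e[1],e[2]+60],speed=80,max_force=5)); rep()
print(bot.line_to([e[0]-40,e[1],e[2]+200],speed=150,max_force=8)); rep()
bot.reach([300,320,350],[np.pi,0,-2.6]);rep()
for n in C: cv2.imwrite(f"pics/{n}8.png",imaging.snapshot(n))
q=[HX,HY,HYAW+np.radians(4.7),94+9]
view(cv2.imread("pics/scene8.png"),200,150,90,80,8,"b9.png",alpha=1.2)
view(cv2.imread("pics/top8.png"),260,160,90,90,7,"b10.png",lines=cup_lines("top",q)[-2:-1])
E
```

```text
False
 t37.21 cupax rel head [ 4.400e-01 -6.000e-02  6.908e+01] rel4.2 F [-0.3 -0.4  0.1] M [-0.02  0.01  0.02] tilt [-0.0004 -0.0006] w49.87
False
 t38.33 cupax rel head [-3.9480e+01 -6.0000e-02  2.0856e+02] rel4.2 F [-0.3  0.6 -0.1] M [-0.    0.01 -0.  ] tilt [-0.0009 -0.0012] w49.87
 t39.88 cupax rel head [-193.66  431.54  229.61] rel25.9 F [ 0.5 -0.8 -0.1] M [-0.01  0.    0.01] tilt [-0.0002 -0.0004] w49.93
```

View pics/b9.png

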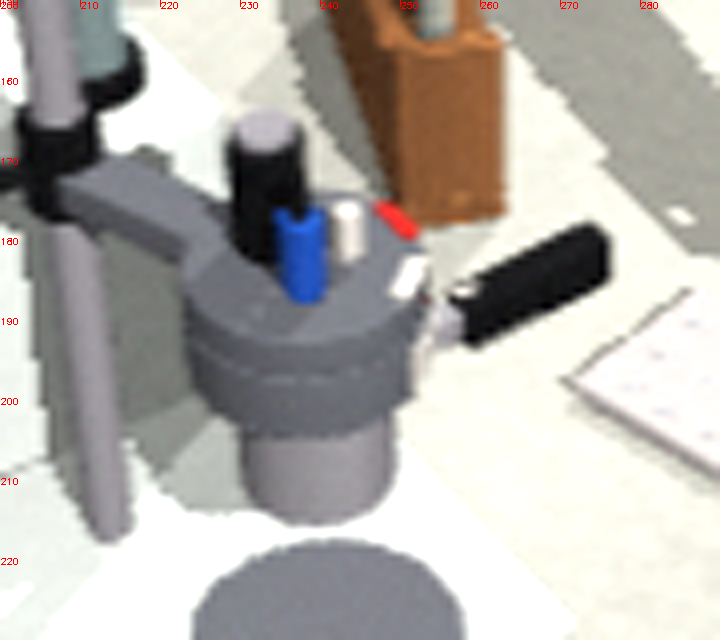

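View pics/b10.png

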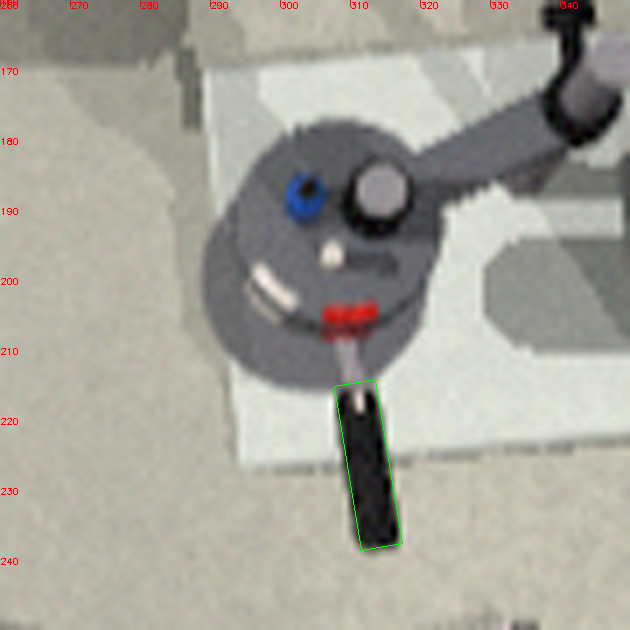

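View pics/top8.png

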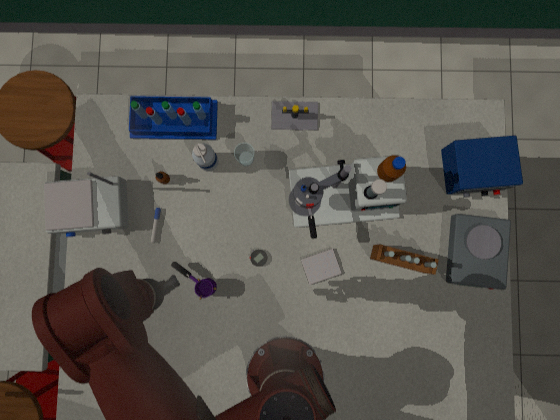

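The handle lies under the red band, matching the predicted stop angle. The cup hangs level and the rest of the bench is unchanged, so I'm handing in.

```bash
python3 - <<'E'
from cfg import *
print(order.sign_off());rep()
E
```

```text
the job is handed in; nothing more can be done
None
the job is handed in; nothing more can be done
```

The steel cup is fitted to the titrator and locked. I handed the job in at about 40 s of the 67 s allowed.

- **Approach:** I gripped the cup by its handle, brought it in under the head and raised it around the electrode. Nothing touched until the pins met the flange at the expected height.
- **Hunt:** I pressed at mostly 1–3 N along the white band. The gaps were at about -46° to the head, 4° off the middle of the band. The pins rose through them freely.
- **Twist:** I turned it counter-clockwise over the ramps. The pins dropped at about 46–48° and I felt a firm stop at about 51°. I eased off and let go.
- **Final check:** the pictures show the cup hanging level and the handle under the red band, on the predicted outline for 50–51° of twist. The other objects look where they were. The gripper is clear, with no force on the tool beyond sensor noise.

**Less certain:**
- My first camera fix of the head was off by about 2 mm, and I had gripped the handle about 3 mm further out than assumed. Later pictures let me correct both before raising the cup.
- While the pins dropped and reached the stop, the tool showed up to about 9 N sideways, of which about 7 N was twist against the stop. Both are under the 10 N limit at the handle, but heavier than I wanted.
- Wrist moments there and during the twist would mean 4–9 N up or down at the cup. That is over the 3 N tipping guide, though part of it comes from the sideways load. I saw no tilt in the pictures.
- That the pins sit in the pockets is judged from the feel and the angle, as they can't be seen.

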